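Square a brochure up on the flatbed scanner and start the scan

TASK

Get the brochure on the scanner's glass scanned: push it flat along the glass until it lies square and snug against both raised rules, in the marked corner by the hinge; then push the lid down by its outer face until it is fully shut, and press the round start key fully in. Everything is done by pushing with the fingers: do not lift the brochure or grip the lid, and leave the other things on the desk where they are.

Things in the scene. Friction and masses are not known exactly. Their poses are not given: they have to be found in the camera images.
- scanner: Compact grey flatbed scanner fixed on the desk, 275 (x) x 200 (y) mm. Origin: centre of its underside at desk height. +x to its back (away from the robot, within 12 degrees), +y to its hinge side (left), z up. Its flat deck with the flush dark glass is at z = 45 mm, x = -96..137, y = -100..100 mm. In front of it (x = -137..-96) is a lower key panel, top at z = 36 mm.
- corner (a point): Marked corner on the glass surface where the inner faces of the two raised rules meet: (118, 60, 45) mm in the scanner's frame, axes as the scanner's. The back rule runs from here 148 mm to -y, the hinge-side rule 214 mm to -x; both are fixed and stand 4 mm above the glass. The deck's front and right borders are flush, without a step.
- brochure: Stapled brochure, 165 x 125 x 8 mm, 0.07 to 0.13 kg, flat on the glass, length roughly front to back, 15 to 41 mm short of its place in both directions and skewed up to 11 degrees. Origin: centre of its underside; x along the length (to the scanner's back), y along the width, z up. Square in the corner, its origin is 82.5 mm in -x and 62.5 mm in -y from the corner.
- scanner_lid (a joint): Lid angle in rad: 0 = fully shut, grows as it opens (stop at 1.85), starts open at 1.5 to 1.75. A stiff hinge (0.25 N m) keeps it at any angle. Open, the lid stands at the left of the glass, outer face to the left (+y), white inner face over the glass; shut, its outer face is level at z = 64 mm and leaves 9 mm of room above the glass, so the brochure fits beneath.
- lid_hinge (a point): Point on the hinge axis at (21, 92, 52) mm in the scanner's frame; the axis runs along the scanner's x. Axes as the scanner's. The lid is a grey panel reaching 119 mm to either side of here along x, 190 mm from the axis to its free edge; its outer face lies 12 mm from the axis.
- lid_edge (a point): Middle of the lid's free edge on the outer face, 190 mm from the hinge axis. Axes turn with the lid: z is the outward normal of the outer face, y points from the free edge to the hinge. The inner face carries a white backing pad within a grey rim, 10 mm deep and 2 mm in from the panel's edges; a finger that presses on pad or rim counts as gripping the lid.
- start_key (a joint): Travel of the start key in m: 0 = up, grows as it is pressed, 0.003 = fully in (about 4 N; it springs back).
- start_top (a point): Centre of the top of the start key: the only big round key, white, 24 mm across, standing 4 mm proud of the key panel at (-118, -45, +40) mm in the scanner's frame. The two small oblong keys left of it are fixed.
- stapler: Bystander: red and black stapler, 136 x 34 x 50 mm, on the desk left of the scanner. Origin: centre of the underside.
- glue_stick: Bystander: glue stick standing upright, 25 mm across, 90 mm high, left of the scanner. Origin: centre of the underside.
- pen: Bystander: white pen, 145 x 11 x 9 mm, lying in front of the scanner. Origin: centre of the underside.
- phone: Bystander: black phone, 148 x 72 x 8 mm, lying flat right of the scanner. Origin: centre of the underside.
- eraser: Bystander: eraser in a blue sleeve, 52 x 22 x 13 mm, near the scanner's right front corner. Origin: centre of the underside.
- tape_roll: Bystander: roll of tape lying flat, 96 mm across, 25 mm high, at the front of the desk. Origin: centre of the underside.
- mouse: Bystander: black computer mouse, 100 x 58 x 34 mm, at the right front. Origin: centre of the underside.

How it is judged:
On the way, in this order (a step that is already met when the one before it is completed fails the run):
1. the brochure lies square against both rules while the lid is still up (x of brochure in the frame of corner above -0.0865 m and y of brochure in the frame of corner above -0.0665 m and angle between the x axis of brochure and the x axis of scanner, either way round below 0.035 rad and value of joint scanner_lid above 0.8 rad), for 0.3 s.
2. the lid is fully shut (value of joint scanner_lid below 0.03 rad), for 0.2 s.
3. the start key is pressed fully in with the lid shut (value of joint start_key above 0.0023 m and value of joint scanner_lid below 0.03 rad), for 0.05 s.
At the end, for the whole second after the job is handed in: The brochure lies flat on the glass within 4 mm of snug against both rules and within 2 degrees of square, the lid is shut (within 0.03 rad), and the start key, after having been pressed at least 2.3 mm in, has sprung back (x of brochure in the frame of corner between -0.0865 and -0.0795 m and y of brochure in the frame of corner between -0.0665 and -0.0595 m and z of brochure in the frame of corner below 0.003 m and angle between the x axis of brochure and the x axis of scanner, either way round below 0.035 rad and value of joint scanner_lid below 0.03 rad and value of joint start_key below 0.001 m and linear speed of brochure below 0.01 m/s); the robot touches nothing.
It fails at once if the brochure is lifted or tipped off the glass (z of brochure in the frame of corner above 0.008 m or angle between brochure's own z axis and vertical above 0.12 rad).
It fails at once if the lid is gripped: a finger presses on its inner lining (contact force between the fingers and scanner_lid_c1 above 2 N or contact force between the fingers and scanner_lid_c2 above 2 N or contact force between the fingers and scanner_lid_c3 above 2 N or contact force between the fingers and scanner_lid_c4 above 2 N).
It fails at once if another thing on the desk is moved (20 mm) or knocked over (distance of any of stapler, glue_stick, pen, phone, eraser, tape_roll, mouse from where it was at the start of the episode above 0.02 m or angle between glue_stick's own z axis and vertical above 0.5 rad).
It also fails if it takes over 64 s, if anything falls off the work surface, if the arm or the gripper's body presses on something with over 40 N, if the wrist force passes 120 N, or if a joint passes its speed limit or range.

ROBOT

A 6-joint arm with a two-finger parallel gripper is mounted at the origin on a cart in front of the work surface, level with it; the furniture and walls round the work are solid. World frame = base frame: x ahead of the robot, y to its left, z up, the work surface at z = 0. Lengths are in m, angles in rad, forces in N, time in s.
With the tool pointing down it reaches from about 0.425 to 0.95 m from the base axis. Payload 3.5 kg.
Tool frame: the origin (TCP) lies between the finger pads; the fingertips stand 22 mm ahead of it and the grasp point (between the pads) lies 3 mm ahead of it (ctrl.nose_length is the z of the fingertips in the tool frame, in m); z points along the fingers, y is the line along which they close (so a half turn about z gives the same grasp; the last joint's range is limited). The gripper opens to 85 mm and grips with 20 to 120 N. Pads are 22 mm wide; open, the fingers measure 114 mm over their backs; the gripper's body (76 mm by 85 mm) begins 54 mm behind the grasp point. The pads swing forward as they close: fully open they stand 13 mm farther back than shut.
Start: joints at [-1.377, 0.286, 1.577, -0, 1.279, -0.15], TCP at [0.228, -0.635, 0.253] pointing down, gripper open.
Joint ranges: [-2.77, 2.77], [-0.9, 2.22], [0.21, 2.48], [-1.53, 4.67], [0.24, 2.81], [-2.84, 2.84]. Speed limits (rad/s): [2.79, 2.79, 3.14, 3.14, 3.14, 3.14].

INTERFACE

Orientations are given as a unit quaternion [x, y, z, w].
In Python, from plant import ctrl gives the robot as it stands. The module is installed in compiled form; this text tells all that it offers.
- The arm moves only by the tool send_rows, never from a script. Its argument "rows" is text: rows parted by semicolons, each of 7 numbers parted by spaces: the turn, a rotation vector about the tool's x, y, z in parts of the range, where 1.0 means 120 degrees, then the shift along the tool's x, y, z in normalised numbers (1 is 750 mm), then the opening, from -1 (shut) to 1 (fully open). A call has 1 to 8 rows; each row is the pose to reach, as a shift and turn from the pose commanded when the call began, along the tool's axes at that moment; what a row does not reach only later rows make up. A row lasts 1/8 s, in which the tool goes at most 62.5 mm and 10.7 degrees, less where a joint would pass 70% of its speed; a pose out of reach is approached as far as the arm can. No shift or turn number may pass 1 either way. A call with a gripper value outside its range is refused whole. The fingers move at their own pace and stop on an object; "grip_force" is the grip in N (left out, the last holds). Time passes only in rows, so rows that repeat a pose let the fingers close. It gives the time, the measured TCP pose, the force, the opening and the grip force at its end, in the units of the state.
- ctrl.get_state(): the state, without advancing time (a new reading comes with each control period).
- ctrl.read_camera(name): name is "scene" or "side" or "wrist"; returns a dict with "color" (420x560x3 uint8, red, green, blue), "fx", "fy", "cx", "cy" (pixels), "D" ([k1, k2, p1, p2, k3] as OpenCV has them; the pictures are not rectified), "extrinsics" (4x4, takes a point from world to camera coordinates). Camera axes: x right, y down, z forward; pixel columns grow to the right and rows downward; lengths in m; the calibration is good to about 2 mm. A picture is of the moment at which its call begins. There is no depth.
- ctrl.sign_off(): hands the job in; it is judged then, once.
Trained networks look in a picture, given as the dict that the camera call returned (one of the last four; its "shot" number tells which), for a name from the list of things; names that differ only in an ending like _2 or _b are one class to them, and where a whole thing is asked for, a point or a joint stands for the part that bears it (a point fixed in the world has none). Each returns a list of dicts, best first, with "p" (0 to 1); they miss things now and then, are a little off and sometimes report something else, mostly with a low value. They report only what shows in the picture. A call takes as long as a camera call.
- ctrl.look_for(picture, target): "position" ([x, y, z] in m, in the coordinates of the camera as it stood for that picture, good to about 4 mm: the middle of the surface that is visible of it).
The state is a dict: "time": time; "qpos": joint angles; "dq": joint speeds; "joint_efforts": joint torques, N m; "eef_pos": TCP position; "tcp_rot": TCP orientation; "contact_force": force on the tool from outside, world axes, zero at the start; "wrist_torque": the same for the moment, N m; "opening": opening from 0.0 (shut) to 1.0 (fully open); "finger_force": force on a finger pad.
Only numpy, scipy, OpenCV 4.12 (cv2) and the standard library are available. Lean on these libraries where they do the work, as an engineer would, in place of code of your own. Each camera call takes 0.05 s, during which the arm holds its last target. There are 200 camera calls.

## Working session

There is one attempt and no reset: what is moved stays moved. The work goes in short steps, Python scripts to look and compute and a tool call to move; the robot and the scene stay as the last step left them, time stands still between calls to the robot, and variables do not carry over. Pictures are saved under pics/ and viewed, at most 10 in all, crops included, and the job is handed in when it is done.

Besides the shell and the picture viewer there is one more tool, called as a command line: name --argument value ..., lists and objects as JSON in quotes. send_rows: Moves the arm, as the interface text tells. Its arguments: {"type":"object","properties":{"rows":{"type":"string"},"grip_force":{"type":"number"}},"required":["rows"]}

```bash
mkdir -p pics
python3 - <<'E'
from plant import ctrl
import cv2, numpy as np
s=ctrl.get_state(); print({k:np.round(v,3).tolist() for k,v in s.items()}, ctrl.nose_length)
ims=[]
for n in ["scene","side"]:
    p=ctrl.read_camera(n); cv2.imwrite(f"pics/{n}0.png",p["color"][:,:,::-1])
    E=p["extrinsics"]; print(n,p["fx"],p["fy"],p["cx"],p["cy"],p["D"],np.round(E,4).tolist())
    for t in ["scanner","brochure","scanner_lid","start_top","glue_stick","stapler","phone","eraser","pen","tape_roll","mouse"]:
        for r in ctrl.look_for(p,t)[:2]:
            c=np.array(r["position"]); print(t,round(r["p"],2),np.round(E[:3,:3].T@(c-E[:3,3]),3).tolist())
E
```

```text
{'time': 0.0, 'qpos': [-1.377, 0.287, 1.578, 0.0, 1.279, -0.15], 'dq': [0.0, 0.001, -0.0, -0.0, 0.001, -0.002], 'joint_efforts': [0.0, -40.598, -29.262, -0.0, 0.006, 0.0], 'eef_pos': [0.227, -0.635, 0.252], 'tcp_rot': [0.985, 0.171, -0.0, -0.001], 'contact_force': [0.018, -0.182, -0.282], 'wrist_torque': [-0.002, -0.048, 0.061], 'finger_force': 0.0, 'opening': 0.997} 0.022
scene 423.38451305948877 423.38451305948877 282.30687267337197 207.70035695519798 [-0.05036798  0.          0.          0.          0.        ] [[-0.805, -0.5929, -0.0222, 0.3092], [-0.3766, 0.5395, -0.7531, 0.342], [0.4585, -0.5978, -0.6576, 0.9904], [0.0, 0.0, 0.0, 1.0]]
brochure 0.95 [0.548, -0.084, 0.052]
brochure 0.34 [0.518, 0.078, 0.107]
scanner_lid 0.97 [0.568, 0.085, 0.172]
scanner_lid 0.3 [0.456, 0.189, 0.038]
start_top 0.7 [0.454, 0.191, 0.036]
start_top 0.55 [0.461, -0.091, 0.038]
glue_stick 0.52 [0.542, 0.125, 0.062]
phone 0.97 [0.605, -0.201, 0.009]
eraser 0.54 [0.541, 0.123, 0.057]
pen 0.49 [0.385, -0.04, 0.009]
tape_roll 0.55 [0.313, -0.461, 0.03]
mouse 0.76 [0.317, -0.462, 0.032]
mouse 0.64 [0.573, 0.086, 0.168]
side 515.2163491908641 515.2163491908641 285.8526646237872 213.6305542735879 [-0.16897289  0.          0.          0.          0.        ] [[0.9998, -0.0155, 0.01, -0.5221], [-0.0066, -0.8091, -0.5877, -0.0645], [0.0172, 0.5875, -0.809, 1.5624], [0.0, 0.0, 0.0, 1.0]]
scanner 0.83 [0.578, 0.065, 0.066]
brochure 0.76 [0.581, -0.072, 0.051]
brochure 0.57 [0.351, -0.475, 0.026]
scanner_lid 0.75 [0.577, 0.073, 0.16]
start_top 0.7 [0.579, -0.072, 0.053]
start_top 0.42 [0.458, -0.096, 0.041]
glue_stick 0.7 [0.459, -0.091, 0.039]
stapler 0.68 [0.44, 0.189, 0.028]
stapler 0.59 [0.577, -0.07, 0.051]
phone 0.75 [0.607, -0.21, 0.008]
eraser 0.53 [0.479, -0.197, 0.011]
pen 0.61 [0.576, 0.06, 0.069]
pen 0.51 [0.393, -0.052, 0.008]
tape_roll 0.91 [0.318, -0.274, 0.021]
mouse 0.69 [0.35, -0.478, 0.025]
```

View pics/scene0.png

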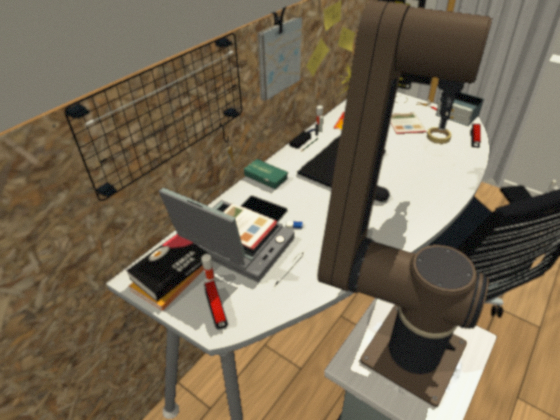

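View pics/side0.png

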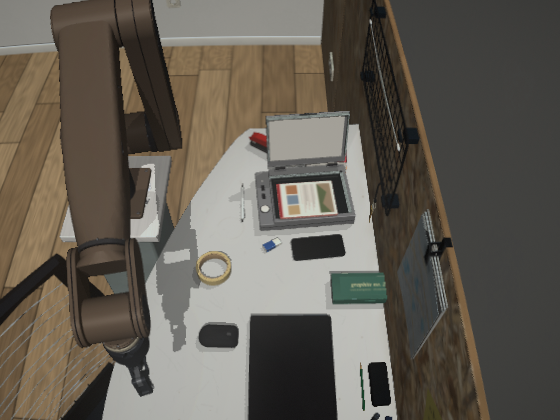

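The scene view shows the scanner at about (235,235), with the lid open to its left. The side view shows the brochure at (305,198), the rules' corner near (345,175) and the start key at (265,208). I'll move the wrist camera over the scanner.

Careful with the scale: shifts go in shares of 750 mm and turns go in shares of 120 degrees. That gives: 436 mm is 0.5813, -412 mm is -0.5493, 20 degrees is 0.1667.

send_rows --rows "0 0 0.1667 0.5813 -0.5493 -0.1333 1;0 0 0.1667 0.5813 -0.5493 -0.1333 1;0 0 0.1667 0.5813 -0.5493 -0.1333 1;0 0 0.1667 0.5813 -0.5493 -0.1333 1;0 0 0.1667 0.5813 -0.5493 -0.1333 1;0 0 0.1667 0.5813 -0.5493 -0.1333 1;0 0 0.1667 0.5813 -0.5493 -0.1333 1;0 0 0.1667 0.5813 -0.5493 -0.1333 1"

```text
time: 2.2
eef_pos: [0.4514, -0.1939, 0.3363]
tcp_rot: [1.0, -0.003, 0.001, 0.0]
contact_force: [-0.3, -0.3, -0.2]
opening: 1.001
finger_force: 0.0
```

Run:
```python
from plant import ctrl
import cv2, numpy as np, pickle
for n in ["wrist","side"]:
    p=ctrl.read_camera(n); cv2.imwrite(f"pics/{n}1.png",p["color"][:,:,::-1]); pickle.dump(p,open(f"{n}1.pkl","wb"))
    E=p["extrinsics"]; print(n,p["fx"],p["cx"],p["cy"],p["D"],np.round(E,4).tolist(), "cam",np.round(-E[:3,:3].T@E[:3,3],3))
```

```text
wrist 305.3448063135408 273.3375933874274 210.1856983031128 [0.00294649 0.         0.         0.         0.        ] [[-0.0054, -1.0, 0.0011, -0.1929], [-0.9499, 0.0055, 0.3124, 0.3633], [-0.3124, 0.0007, -0.9499, 0.6011], [0.0, 0.0, 0.0, 1.0]] cam [ 0.532 -0.195  0.458]
side 515.2163491908641 285.8526646237872 213.6305542735879 [-0.16897289  0.          0.          0.          0.        ] [[0.9998, -0.0155, 0.01, -0.5221], [-0.0066, -0.8091, -0.5877, -0.0645], [0.0172, 0.5875, -0.809, 1.5624], [0.0, 0.0, 0.0, 1.0]] cam [ 0.495 -0.978  1.231]
```

View pics/wrist1.png

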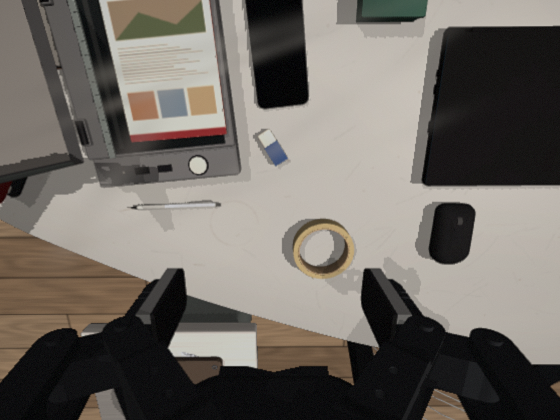

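The wrist camera looks backward: key at (198,165), scanner front edge at y≈180, brochure front end at (175,140). The back of the scanner is out of view, so I'll move farther back and left.

Converted, -115 mm is -0.1533, 110 mm is 0.1467.

send_rows --rows "0 0 0 0.1467 -0.1533 -0.08 1;0 0 0 0.1467 -0.1533 -0.08 1;0 0 0 0.1467 -0.1533 -0.08 1;0 0 0 0.1467 -0.1533 -0.08 1"

```text
time: 2.8
eef_pos: [0.563, -0.0803, 0.3969]
tcp_rot: [1.0, -0.001, 0.001, 0.0]
contact_force: [-0.6, -0.2, 0.2]
opening: 1.001
finger_force: 0.0
```

Run:
```python
from plant import ctrl
import cv2, numpy as np, pickle
print(ctrl.get_state()["eef_pos"])
p=ctrl.read_camera("wrist"); cv2.imwrite(f"pics/wrist2.png",p["color"][:,:,::-1]); pickle.dump(p,open("wrist2.pkl","wb"))
big=cv2.resize(p["color"][0:420,0:560,::-1],(800,600),interpolation=cv2.INTER_CUBIC);cv2.imwrite("pics/wrist2b.png",big)
```

```text
[ 0.56298598 -0.0802577   0.39685589]
```

View pics/wrist2b.png

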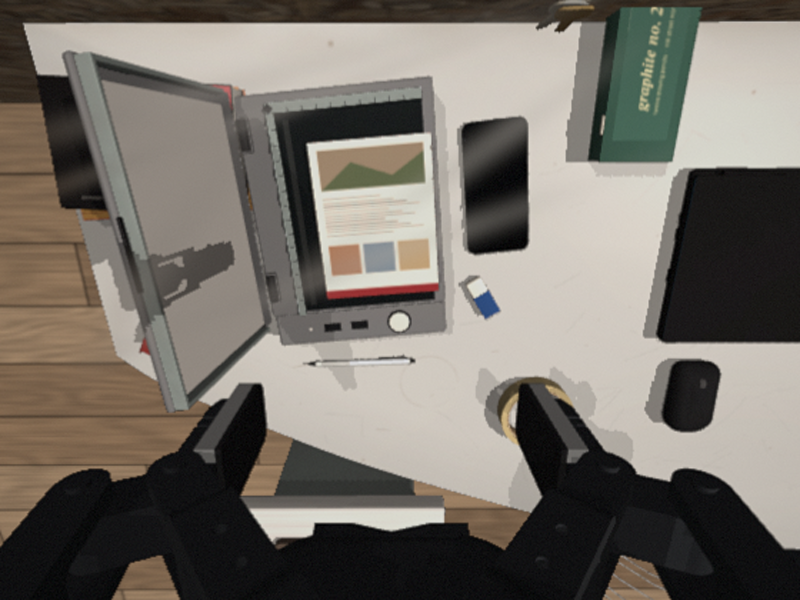

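Full view in 800x600 pixels: deck back-right corner (432,77), back-left (241,96), key (400,321). Brochure corners are about (307,142), (431,133), (439,292) and (327,299). A magnified crop will sharpen these.

Run:
```python
import cv2,pickle
p=pickle.load(open("wrist2.pkl","rb"))
cv2.imwrite("pics/crop2.png",cv2.resize(p["color"][45:245,155:325,::-1],None,fx=3,fy=3,interpolation=cv2.INTER_CUBIC))
```

```text
(no output)
```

View pics/crop2.png

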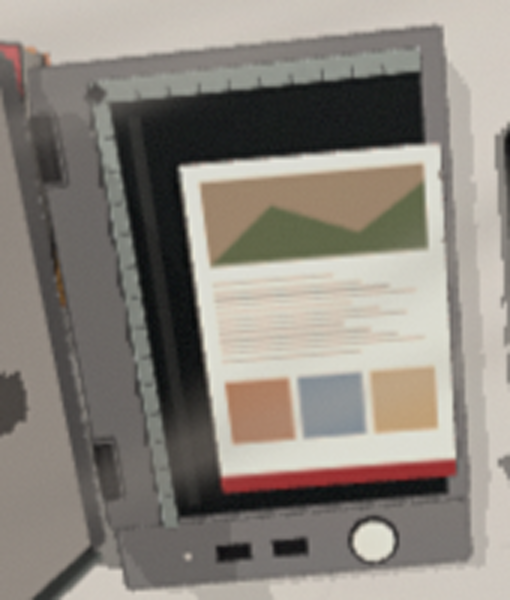

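```bash
cat > fit.py <<'E'
import numpy as np, cv2, pickle
from scipy.optimize import least_squares
def proj(p,X):
    E=p["extrinsics"]; K=np.array([[p["fx"],0,p["cx"]],[0,p["fy"],p["cy"]],[0,0,1]])
    return cv2.projectPoints(np.asarray(X,float),cv2.Rodrigues(E[:3,:3])[0],E[:3,3],K,np.asarray(p["D"],float))[0][:,0]
def place(q,P):
    c,s=np.cos(q[2]),np.sin(q[2]); P=np.asarray(P,float)
    return np.c_[q[0]+c*P[:,0]-s*P[:,1],q[1]+s*P[:,0]+c*P[:,1],P[:,2]]
def fit(p,P,px,q0):
    r=least_squares(lambda q:(proj(p,place(q,P))-px).ravel(),q0,loss="soft_l1",x_scale=[.1,.1,.1]); return r.x,(proj(p,place(r.x,P))-px)
E
python3 - <<'E'
from fit import *
p=pickle.load(open("wrist2.pkl","rb"))
c=lambda L:(np.array(L)+.5)/3-.5+[155,45]
P=np.array([[137,-100,45],[118,60,45],[118,-88,45],[-96,60,45],[-118,-45,40],[-137,-100,36],[-96,-100,45],[-137,100,36]])/1e3
px=c([[442,27],[109,103],[420,72],[177,525],[373,541],[470,558],[466,497],[127,588]])
q,r=fit(p,P,px,[.56,-.03,.05]); print("scanner",q,np.degrees(q[2])); print(r.round(1).tolist())
B=np.array([[82.5,62.5,53],[82.5,-62.5,53],[-82.5,-62.5,53],[-82.5,62.5,53]])/1e3
b,r=fit(p,B,c([[180,167],[440,144],[456,473],[224,493]]),[.55,-.08,.05]); print("broch",b,np.degrees(b[2])); print(r.round(1).tolist())
d=b[:2]-place(q,[[.118,.06,0]])[0,:2]; C,S=np.cos(q[2]),np.sin(q[2])
print("in corner",C*d[0]+S*d[1],-S*d[0]+C*d[1],np.degrees(b[2]-q[2]))
f=lambda t,o=12:np.array([[x,92-190*np.cos(t)+o*np.sin(t)*1,52+190*np.sin(t)+o*np.cos(t)] for x in (140,-98)])/1e3
for t in (1.5,1.55,1.6,1.65,1.7,1.75): print(t,(proj(p,place(q,f(t)))*1.4286).round().tolist(), place(q,f(t)).round(3).tolist())
print("key",place(q,[[-.118,-.045,.04]]))
np.save("scanner.npy",q); np.save("broch.npy",b)
E
```

```text
scanner [ 0.57376093 -0.034977    0.09033748] 5.175956382118062
[[0.1, -1.0], [0.1, -0.1], [-0.2, -0.2], [0.3, -0.4], [-0.4, 0.1], [0.4, 1.2], [1.0, 0.4], [-1.5, 1.2]]
broch [ 0.57994252 -0.06648294  0.08120884] 4.652923717104977
[[-0.3, -0.3], [0.1, -0.3], [0.4, 0.6], [-0.2, 0.2]]
in corner -0.11468591187951893 -0.09193513734723818 -0.5230326650130849
1.5 [[121.0, 41.0], [214.0, 412.0]] [[0.705, 0.068, 0.242], [0.468, 0.046, 0.242]]
1.55 [[104.0, 43.0], [202.0, 413.0]] [[0.704, 0.077, 0.242], [0.467, 0.056, 0.242]]
1.6 [[89.0, 45.0], [189.0, 413.0]] [[0.703, 0.087, 0.242], [0.466, 0.065, 0.242]]
1.65 [[73.0, 47.0], [177.0, 414.0]] [[0.702, 0.096, 0.24], [0.465, 0.075, 0.24]]
1.7 [[59.0, 49.0], [165.0, 413.0]] [[0.702, 0.106, 0.239], [0.465, 0.084, 0.239]]
1.75 [[46.0, 52.0], [154.0, 413.0]] [[0.701, 0.115, 0.237], [0.464, 0.093, 0.237]]
key [[ 0.46030176 -0.09043884  0.04      ]]
```

Good fits: the residuals are sub-pixel, and the brochure is 32 mm / 29 mm short, nearly square (-0.5°). The lid angle is about 1.67. Next I'll descend in front of the brochure with the gripper open, so both fingertips push its front edge.

Converted, 297 mm is 0.396, -88 mm is -0.1173, -5.2 degrees is -0.0433.

send_rows --rows "0 0 -0.0433 -0.1173 -0.0053 0.396 1;0 0 -0.0433 -0.1173 -0.0053 0.396 1;0 0 -0.0433 -0.1173 -0.0053 0.396 1;0 0 -0.0433 -0.1173 -0.0053 0.396 1;0 0 -0.0433 -0.1173 -0.0053 0.396 1;0 0 -0.0433 -0.1173 -0.0053 0.396 1;0 0 -0.0433 -0.1173 -0.0053 0.396 1"

```text
time: 3.72
eef_pos: [0.475, -0.0782, 0.1006]
tcp_rot: [0.999, 0.042, 0.002, 0.001]
contact_force: [0.3, -0.1, 1.4]
opening: 1.002
finger_force: 0.0
```

send_rows --rows "0 0 0 0 0 0.0133 1;0 0 0 0 0 0.0267 1;0 0 0 0 0 0.032 1;0 0 0 0 0 0.036 1;0 0 0 0 0 0.036 1"

```text
time: 4.35
eef_pos: [0.4734, -0.0767, 0.0713]
tcp_rot: [0.999, 0.043, -0.0, -0.0]
contact_force: [0.6, 0.5, 0.1]
opening: 1.0
finger_force: 0.0
```

Run:
```python
from plant import ctrl
import cv2, numpy as np, pickle
s=ctrl.get_state(); print(s["eef_pos"],s["tcp_rot"],s["contact_force"],ctrl.nose_length)
p=ctrl.read_camera("wrist"); pickle.dump(p,open("wrist3.pkl","wb")); cv2.imwrite("pics/wrist3.png",p["color"][:,:,::-1])
```

```text
[ 0.47341606 -0.0767354   0.07132695] [ 9.99083251e-01  4.28089254e-02 -2.08344369e-04 -1.01927197e-04] [0.5569071  0.46311493 0.14446838] 0.022
```

View pics/wrist3.png

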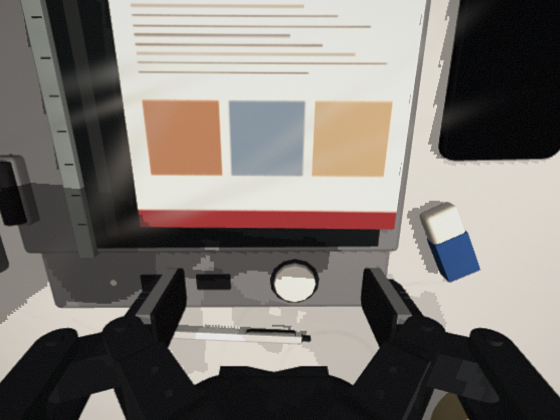

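The view shows the fingertips at (165,275) and (378,275), just short of the brochure's front edge at y≈228. I'll feel for the deck in small steps.

Converted, 4 mm is 0.0053, 2 mm is 0.0027.

send_rows --rows "0 0 0 0 0 0.0027 1;0 0 0 0 0 0.0053 1;0 0 0 0 0 0.0053 1"

```text
time: 4.78
eef_pos: [0.4733, -0.0768, 0.0673]
tcp_rot: [0.999, 0.043, -0.0, -0.0]
contact_force: [0.3, -0.6, -0.9]
opening: 1.001
finger_force: 0.0
```

Converted, 3 mm is 0.004, 2 mm is 0.0027.

send_rows --rows "0 0 0 0 0 0.0027 1;0 0 0 0 0 0.004 1;0 0 0 0 0 0.004 1"

```text
time: 5.15
eef_pos: [0.4734, -0.0768, 0.0644]
tcp_rot: [0.999, 0.043, -0.0, -0.0]
contact_force: [0.6, 0.6, -0.0]
opening: 0.999
finger_force: 0.0
```

Converted, -7 mm is -0.0093, 6 mm is 0.008.

send_rows --rows "0 0 0 0 0 -0.0093 1;0 0 0 0.008 0 -0.0093 1;0 0 0 0.008 0 -0.004 1;0 0 0 0.008 0 0 1;0 0 0 0.008 0 0 1"

```text
time: 5.78
eef_pos: [0.4789, -0.0762, 0.0639]
tcp_rot: [0.999, 0.043, -0.001, -0.0]
contact_force: [0.2, -0.4, -0.4]
opening: 1.001
finger_force: 0.0
```

Converted, 3 mm is 0.004, 2 mm is 0.0027.

send_rows --rows "0 0 0 0 0 0.0027 1;0 0 0 0 0 0.004 1;0 0 0 0 0 0.004 1"

```text
time: 6.15
eef_pos: [0.4794, -0.0763, 0.0614]
tcp_rot: [0.999, 0.043, -0.0, -0.0]
contact_force: [-0.6, -0.6, -0.0]
opening: 1.003
finger_force: 0.0
```

Converted, 3 mm is 0.004, 2 mm is 0.0027.

send_rows --rows "0 0 0 0 0 0.0027 1;0 0 0 0 0 0.004 1;0 0 0 0 0 0.004 1"

```text
time: 6.52
eef_pos: [0.4793, -0.0763, 0.0584]
tcp_rot: [0.999, 0.043, -0.0, -0.0]
contact_force: [-0.2, -0.2, -0.1]
opening: 0.999
finger_force: 0.0
```

Converted, 2 mm is 0.0027, 1 mm is 0.0013.

send_rows --rows "0 0 0 0 0 0.0013 1;0 0 0 0 0 0.0027 1;0 0 0 0 0 0.0027 1"

```text
time: 6.9
eef_pos: [0.4794, -0.0763, 0.0564]
tcp_rot: [0.999, 0.043, -0.0, -0.0]
contact_force: [1.1, -0.2, -0.8]
opening: 0.997
finger_force: 0.0
```

Converted, 2 mm is 0.0027, 1 mm is 0.0013.

send_rows --rows "0 0 0 0 0 0.0013 1;0 0 0 0 0 0.0027 1;0 0 0 0 0 0.0027 1"

```text
time: 7.28
eef_pos: [0.4794, -0.0763, 0.0544]
tcp_rot: [0.999, 0.043, -0.0, -0.0]
contact_force: [-0.5, -0.3, -0.4]
opening: 1.0
finger_force: 0.0
```

Converted, 16 mm is 0.0213, -1.5 mm is -0.002.

send_rows --rows "0 0 0 0 0 -0.002 1;0 0 0 0.0053 0 -0.002 1;0 0 0 0.0107 0 -0.002 1;0 0 0 0.016 0 -0.002 1;0 0 0 0.0213 0 -0.002 1;0 0 0 0.0213 0 -0.002 1"

```text
time: 8.02
eef_pos: [0.4959, -0.075, 0.0561]
tcp_rot: [0.999, 0.043, 0.0, 0.0]
contact_force: [0.2, 0.1, 0.7]
opening: 0.999
finger_force: 0.0
```

```bash
cat > view.py <<'E'
import sys
from fit import *
from plant import ctrl
n=sys.argv[1]; a=[int(v) for v in sys.argv[2:]]
s=ctrl.get_state(); q=np.load("scanner.npy"); d=s["eef_pos"][:2]-q[:2]
print("tcp in scanner",np.cos(q[2])*d[0]+np.sin(q[2])*d[1],-np.sin(q[2])*d[0]+np.cos(q[2])*d[1],s["contact_force"])
p=ctrl.read_camera("side" if "s" in n else "wrist"); pickle.dump(p,open(n+".pkl","wb"))
im=p["color"][:,:,::-1]
if a: im=im[a[1]:a[3],a[0]:a[2]]
f=min(800/im.shape[1],600/im.shape[0]); f=int(f) if a else 1; print("scale",f)
cv2.imwrite(f"pics/{n}.png",cv2.resize(im,None,fx=f,fy=f,interpolation=cv2.INTER_CUBIC))
E
python3 view.py w4
```

```text
tcp in scanner -0.08118112750532451 -0.032812418230181335 [0.15128117 0.14642662 0.6558839 ]
scale 1
```

View pics/w4.png

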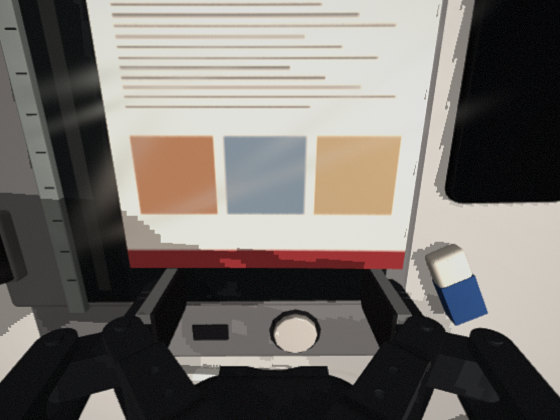

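The front edge runs (130,268)-(405,268) and the fingertips meet it at y≈268. I'll check from those pixels how far it has moved.

```bash
cat >> fit.py <<'E'
def onplane(p,px,z):
    E=p["extrinsics"]; K=np.array([[p["fx"],0,p["cx"]],[0,p["fy"],p["cy"]],[0,0,1]])
    u=cv2.undistortPoints(np.array(px,float)[:,None],K,np.asarray(p["D"],float))[:,0]
    d=np.c_[u,np.ones(len(u))]@E[:3,:3]; o=-E[:3,:3].T@E[:3,3]
    return o+d*((z-o[2])/d[:,2])[:,None]
def scan(X,q):
    c,s=np.cos(q[2]),np.sin(q[2]); d=np.asarray(X)[:,:2]-q[:2]
    return np.c_[c*d[:,0]+s*d[:,1],-s*d[:,0]+c*d[:,1]]
E
python3 - <<'E'
from fit import *
q=np.load("scanner.npy")
for n,px in (("wrist3",[[141,228],[395,229]]),("w4",[[130,268],[405,268]])):
    p=pickle.load(open(n+".pkl","rb")); print(scan(onplane(p,px,.053),q))
E
```

```text
[[-0.07827281  0.03108955]
 [-0.0793717  -0.09359456]]
[[-0.06932088  0.031469  ]
 [-0.06993022 -0.09425835]]
```

It's moving squarely; the pushing face is about 11.5 mm ahead of the TCP. I'll push the remaining 22.5 mm.

Converted, 22 mm is 0.0293, 21 mm is 0.028.

send_rows --rows "0 0 0 0.0053 0 0 1;0 0 0 0.0107 0 0 1;0 0 0 0.016 0 0 1;0 0 0 0.0213 0 0 1;0 0 0 0.0253 0 0 1;0 0 0 0.028 0 0 1;0 0 0 0.0293 0 0 1;0 0 0 0.0293 0 0 1"

```text
time: 9.07
eef_pos: [0.5175, -0.0731, 0.0561]
tcp_rot: [0.999, 0.043, 0.0, 0.0]
contact_force: [-0.2, -0.5, -0.4]
opening: 1.0
finger_force: 0.0
```

Converted, 2 mm is 0.0027, 1 mm is 0.0013.

send_rows --rows "0 0 0 0.0013 0 0 1;0 0 0 0.0027 0 0 1;0 0 0 0.0027 0 0 1"

```text
time: 9.45
eef_pos: [0.5187, -0.073, 0.056]
tcp_rot: [0.999, 0.043, -0.001, -0.0]
contact_force: [-3.6, -0.9, 3.1]
opening: 1.001
finger_force: 1.9
```

A contact force of -3.6 N means it is against the back rule. I'll back off, lift, turn 90° and move to the right of the brochure.

Converted, 93 mm is 0.124, 81 mm is 0.108, -90 degrees is -0.75.

send_rows --rows "0 0 0 -0.016 0 0 1;0 0 0 -0.016 0 -0.08 1;0 0 -0.75 0.124 0.108 -0.08 1;0 0 -0.75 0.124 0.108 -0.08 1;0 0 -0.75 0.124 0.108 -0.08 1;0 0 -0.75 0.124 0.108 -0.08 1;0 0 -0.75 0.124 0.108 -0.08 1;0 0 -0.75 0.124 0.108 -0.08 1"

```text
time: 10.45
eef_pos: [0.6186, -0.1457, 0.1158]
tcp_rot: [0.821, 0.571, 0.0, 0.0]
contact_force: [-0.1, -0.0, -1.0]
opening: 1.001
finger_force: 0.0
```

Converted, 60 mm is 0.08, 30 mm is 0.04, -25.8 degrees is -0.215.

send_rows --rows "0 0 -0.215 0 0 0 1;0 0 -0.215 0 0 0 1;0 0 -0.215 0 0 0 1;0 0 -0.215 0 0 0.04 1;0 0 -0.215 0 0 0.08 1;0 0 -0.215 0 0 0.08 1"

```text
time: 11.2
eef_pos: [0.6164, -0.1448, 0.0529]
tcp_rot: [0.675, 0.738, -0.001, -0.003]
contact_force: [-0.7, 0.0, -0.2]
opening: 1.005
finger_force: 0.0
```

```bash
python3 view.py w5
```

```text
tcp in scanner 0.032518829410795945 -0.1131770643750308 [-0.65049429  0.03570721 -0.20607668]
scale 1
```

View pics/w5.png

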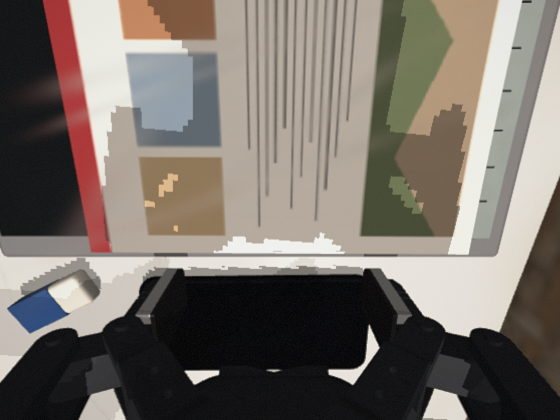

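The brochure's right edge is at y≈245 and its back edge is at the rule (x≈470). The fingers are clear, so I'll let the arm settle and then push towards the hinge rule.

Converted, 10 mm is 0.0133, 5 mm is 0.0067.

send_rows --rows "0 0 0 0 0 0 1;0 0 0 0.0067 0 0 1;0 0 0 0.0133 0 0 1"

```text
time: 11.62
eef_pos: [0.6186, -0.1356, 0.0572]
tcp_rot: [0.675, 0.738, 0.0, 0.001]
contact_force: [-0.3, -0.8, 1.0]
opening: 1.001
finger_force: 0.0
```

Converted, 24 mm is 0.032, 22 mm is 0.0293.

send_rows --rows "0 0 0 0.0053 0 0 1;0 0 0 0.0107 0 0 1;0 0 0 0.016 0 0 1;0 0 0 0.0213 0 0 1;0 0 0 0.0267 0 0 1;0 0 0 0.0293 0 0 1;0 0 0 0.032 0 0 1;0 0 0 0.032 0 0 1"

```text
time: 12.62
eef_pos: [0.6157, -0.1115, 0.0559]
tcp_rot: [0.675, 0.738, 0.0, -0.0]
contact_force: [-0.8, -0.3, 0.1]
opening: 0.999
finger_force: 0.0
```

```bash
python3 view.py w6; python3 view.py s6
```

```text
tcp in scanner 0.03485934720895951 -0.08003043785109153 [-0.77268478 -0.30428073  0.13420851]
scale 1
tcp in scanner 0.03481847167572368 -0.08007109911994943 [-0.03614186  0.8491185   0.49803257]
scale 1
```

Now I'll push the last 3.5 mm in small steps until contact.

Converted, 3 mm is 0.004, 2 mm is 0.0027.

send_rows --rows "0 0 0 0.0013 0 0 1;0 0 0 0.0027 0 0 1;0 0 0 0.004 0 0 1;0 0 0 0.004 0 0 1"

```text
time: 13.22
eef_pos: [0.6155, -0.1087, 0.056]
tcp_rot: [0.675, 0.738, 0.0, -0.0]
contact_force: [0.3, -0.1, 0.1]
opening: 0.998
finger_force: 0.0
```

send_rows --rows "0 0 0 0.0013 0 0 1;0 0 0 0.002 0 0 1;0 0 0 0.002 0 0 1"

```text
time: 13.6
eef_pos: [0.6154, -0.1073, 0.0561]
tcp_rot: [0.675, 0.738, 0.0, -0.0]
contact_force: [0.0, -0.4, 0.1]
opening: 1.0
finger_force: 0.1
```

Converted, 1 mm is 0.0013.

send_rows --rows "0 0 0 0.0013 0 0 1;0 0 0 0.0013 0 0 1;0 0 0 0.0013 0 0 1"

```text
time: 13.98
eef_pos: [0.6156, -0.1067, 0.0562]
tcp_rot: [0.674, 0.738, -0.0, 0.0]
contact_force: [0.7, -1.8, -0.5]
opening: 1.0
finger_force: 1.0
```

Converted, 1 mm is 0.0013.

send_rows --rows "0 0 0 0.0013 0 0 1;0 0 0 0.0013 0 0 1;0 0 0 0.0013 0 0 1"

```text
time: 14.35
eef_pos: [0.6156, -0.1065, 0.0564]
tcp_rot: [0.674, 0.738, -0.0, 0.001]
contact_force: [1.0, -4.7, -0.5]
opening: 1.002
finger_force: 2.5
```

```bash
python3 view.py w7
```

```text
tcp in scanner 0.035248625235919866 -0.07502559417539328 [ 0.9738434  -4.73555656 -0.46768949]
scale 1
```

View pics/w7.png

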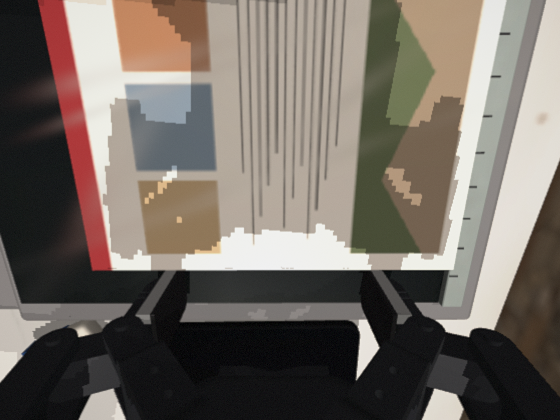

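The hand reaches the hinge rule (-4.7 N). The brochure's back edge is at the rule, x≈455-480. I'll back off, rise, and check from above.

Converted, -270 mm is -0.36, -220 mm is -0.2933.

send_rows --rows "0 0 0 -0.016 0 0 1;0 0 0 -0.016 0 -0.0533 1;0 0 0 -0.0533 0 -0.1333 1;0 0 0 -0.08 0 -0.2133 1;0 0 0 -0.08 0 -0.2933 1;0 0 0 -0.08 0 -0.36 1;0 0 0 -0.08 0 -0.36 1"

```text
time: 15.28
eef_pos: [0.6224, -0.1659, 0.3333]
tcp_rot: [0.675, 0.738, 0.002, 0.005]
contact_force: [0.6, 0.1, -0.1]
opening: 1.001
finger_force: 0.0
```

```bash
python3 view.py w8 90 0 490 300
```

```text
tcp in scanner 0.03664798592093432 -0.13478778513969963 [ 0.60784663  0.08068475 -0.08164751]
scale 2
```

View pics/w8.png

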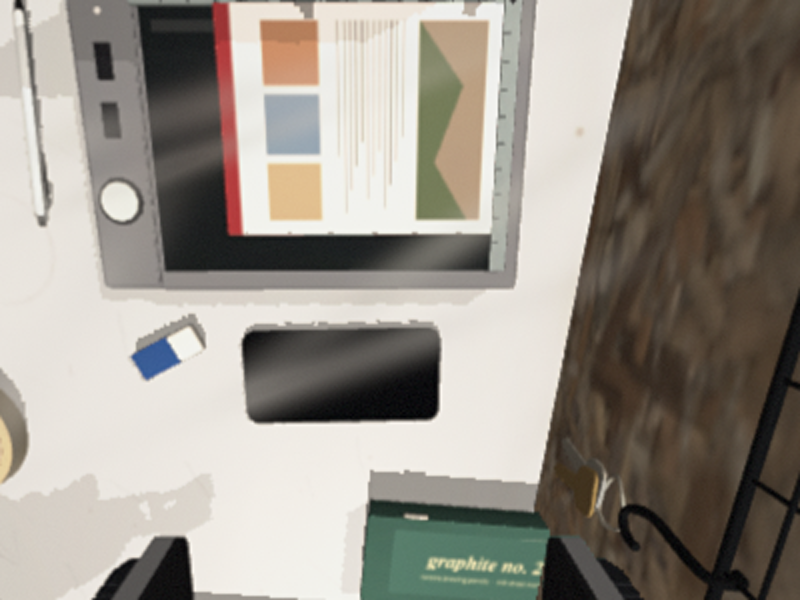

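The brochure sits at the back rule. Its corners are (491,235), (228,235), (214,3) and (503,3) in the crop, and it looks square. Checking this numerically.

Run:
```python
from fit import *
p=pickle.load(open("w8.pkl","rb")); q0=np.load("scanner.npy")
c=lambda L:(np.array(L)+.5)/2-.5+[90,0]
P=np.array([[137,-100,45],[118,-88,45],[-118,-45,40],[-137,-100,36]])/1e3
q,r=fit(p,P,c([[515,288],[490,270],[121,201],[104,288]]),q0); print(q,q0,r.round(1).tolist())
B=np.array([[82.5,62.5,53],[82.5,-62.5,53],[-82.5,-62.5,53],[-82.5,62.5,53]])/1e3
b,r=fit(p,B,c([[503,3],[491,235],[229,235],[214,3]]),[.6,-.06,.09]); print(b,r.round(1).tolist())
for k in (q,q0): print(scan([b[:2]],k)-[.118,.06],np.degrees(b[2]-k[2]))
print("corner proj",((proj(p,place(q,[[.118,.06,.045]]))-[90,0])*2).round(1))
```

```text
[ 0.57454065 -0.035278    0.09179012] [ 0.57376093 -0.034977    0.09033748] [[0.6, 0.2], [-0.7, -0.1], [-0.3, -0.2], [0.4, 0.1]]
[ 0.6089694  -0.03554862  0.09164699] [[1.1, 0.1], [0.1, -0.1], [-0.2, 0.2], [-1.0, -0.1]]
[[-0.083741   -0.06342526]] -0.008200375358977425
[[-0.08298667 -0.06374561]] 0.07502943516556869
corner proj [[503.9   5.3]]
```

The brochure is within about 1.2 mm of snug and square. Now the lid: shut the fingers, cross above it and go down on its left side.

Converted, 287 mm is 0.3827, 240 mm is 0.32.

send_rows --rows "0 0 0 0 0 -0.0533 -1;0 0 0 0.08 -0.004 -0.0533 -1;0 0 0 0.16 -0.008 -0.0533 -1;0 0 0 0.24 -0.012 -0.0533 -1;0 0 0 0.32 -0.016 -0.0533 -1;0 0 0 0.3827 -0.02 -0.0533 -1;0 0 0 0.3827 -0.02 -0.0533 -1;0 0 0 0.3827 -0.02 -0.0533 -1"

```text
time: 16.32
eef_pos: [0.5795, 0.1191, 0.364]
tcp_rot: [0.674, 0.738, -0.001, -0.001]
contact_force: [-0.2, -0.8, -0.2]
opening: -0.001
finger_force: 0.0
```

```bash
python3 view.py w9; python3 view.py s9; python3 -c "
from plant import ctrl;s=ctrl.get_state();print(s['eef_pos'],s['qpos'],s['opening'])"
```

```text
tcp in scanner 0.019584143747742696 0.15297373367877334 [-0.18874526 -0.76641523 -0.24994823]
scale 1
tcp in scanner 0.01979215832444291 0.15236048381456174 [ 0.53628291 -0.14660594  0.60962836]
scale 1
[0.57992974 0.11822984 0.36479969] [ 2.98343507e-02  4.07913342e-02  1.65326645e+00 -9.76750581e-05
  1.44969383e+00 -5.85621642e-02] -0.0005442005872618043
```

View pics/w9.png

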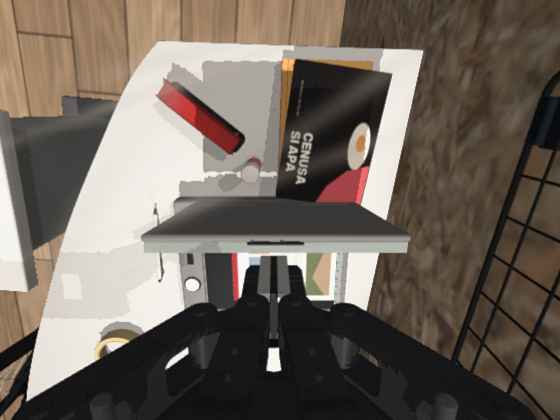

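The view shows the lid's free edge along y≈235-248 and its outer face above that. The tips appear lower only because they are nearer. I'll confirm the lid angle before descending.

Run:
```python
from fit import *
p=pickle.load(open("w9.pkl","rb")); q=np.load("scanner.npy")
for t in (1.6,1.65,1.7,1.75):
    L=[[x,92-190*np.cos(t)+12*np.sin(t),52+190*np.sin(t)+12*np.cos(t)] for x in (140,-98)]
    print(t,proj(p,place(q,np.array(L)/1e3)).round(0).tolist(),[round(v) for v in L[0]])
print(proj(p,[[.58,.118,.343]]))
```

```text
1.6 [[410.0, 256.0], [141.0, 255.0]] [140, 110, 242]
1.65 [[411.0, 246.0], [140.0, 245.0]] [140, 119, 240]
1.7 [[412.0, 235.0], [139.0, 235.0]] [140, 128, 239]
1.75 [[413.0, 224.0], [139.0, 224.0]] [140, 138, 237]
[[274.32132509 270.81321571]]
```

The lid angle is about 1.69 and the finger face clears it by 15 mm. I'll descend, then push along the lid's arc.

Converted, 140 mm is 0.1867, 100 mm is 0.1333.

send_rows --rows "0 0 0 0 0 0.0667 -1;0 0 0 0 0 0.1333 -1;0 0 0 0 0 0.1867 -1;0 0 0 0 0 0.1867 -1;0 0 0 0 0 0.1867 -1"

```text
time: 17.05
eef_pos: [0.5811, 0.1186, 0.2279]
tcp_rot: [0.675, 0.738, 0.001, 0.001]
contact_force: [0.2, 0.1, 0.8]
opening: 0.002
finger_force: 0.0
```

Converted, -81 mm is -0.108, -65 mm is -0.0867.

send_rows --rows "0 0 0 -0.0213 0 -0.004 -1;0 0 0 -0.0427 0 -0.008 -1;0 0 0 -0.0653 0 -0.012 -1;0 0 0 -0.0867 0 -0.012 -1;0 0 0 -0.108 0 -0.008 -1;0 0 0 -0.108 0 -0.008 -1"

```text
time: 17.8
eef_pos: [0.5872, 0.037, 0.2317]
tcp_rot: [0.675, 0.738, -0.001, 0.0]
contact_force: [0.0, 0.2, -0.4]
opening: 0.002
finger_force: 0.0
```

```bash
python3 view.py s10 200 60 400 260; python3 -c "
from plant import ctrl;s=ctrl.get_state();print(s['eef_pos'],s['contact_force'])"
```

```text
tcp in scanner 0.01983677493640788 0.0705031010959152 [ 0.03108671  0.23796057 -0.40651727]
scale 3
[0.58706031 0.03771038 0.23165137] [-0.45549447  0.32302164 -0.22974213]
```

View pics/s10.png

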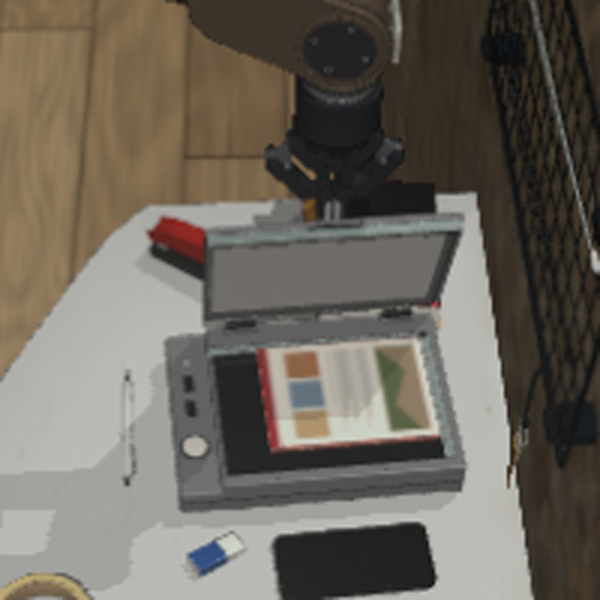

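The finger is behind the outer face and the lid is moving (free edge at y≈225 in the crop). Continuing the arc.

Converted, -103 mm is -0.1373, -71.5 mm is -0.0953.

send_rows --rows "0 0 0 -0.02 0 0.0053 -1;0 0 0 -0.04 0 0.0127 -1;0 0 0 -0.06 0 0.022 -1;0 0 0 -0.078 0 0.0327 -1;0 0 0 -0.0953 0 0.046 -1;0 0 0 -0.1107 0 0.06 -1;0 0 0 -0.1253 0 0.0767 -1;0 0 0 -0.1373 0 0.0933 -1"

```text
time: 18.85
eef_pos: [0.5964, -0.0646, 0.161]
tcp_rot: [0.675, 0.738, -0.0, -0.0]
contact_force: [0.1, 0.1, 0.3]
opening: 0.004
finger_force: 0.3
```

Converted, 75.5 mm is 0.1007, 73 mm is 0.0973.

send_rows --rows "0 0 0 -0.0107 0 0.0187 -1;0 0 0 -0.02 0 0.038 -1;0 0 0 -0.0267 0 0.0587 -1;0 0 0 -0.0307 0 0.0793 -1;0 0 0 -0.0333 0 0.09 -1;0 0 0 -0.0333 0 0.0973 -1;0 0 0 -0.0333 0 0.1007 -1;0 0 0 -0.0333 0 0.1007 -1"

```text
time: 19.85
eef_pos: [0.5988, -0.0887, 0.0867]
tcp_rot: [0.675, 0.738, 0.0, 0.0]
contact_force: [-0.5, -0.4, 0.0]
opening: 0.0
finger_force: 0.0
```

send_rows --rows "0 0 0 0 0 0.0013 -1;0 0 0 0 0 0.0027 -1;0 0 0 0 0 0.0027 -1"

```text
time: 20.23
eef_pos: [0.5992, -0.0888, 0.086]
tcp_rot: [0.675, 0.738, 0.0, 0.0]
contact_force: [-2.8, 0.9, 5.6]
opening: -0.0
finger_force: 2.7
```

Converted, 2 mm is 0.0027, 1 mm is 0.0013.

send_rows --rows "0 0 0 0 0 0.0013 -1;0 0 0 0 0 0.0027 -1;0 0 0 0 0 0.0027 -1;0 0 0 0 0 0.0027 -1"

```text
time: 20.72
eef_pos: [0.5992, -0.0888, 0.0859]
tcp_rot: [0.674, 0.738, -0.0, -0.0]
contact_force: [-5.3, 1.9, 14.0]
opening: -0.0
finger_force: 6.8
```

```bash
python3 view.py s11 200 60 400 260
```

```text
tcp in scanner 0.020529904421320692 -0.055886813116100525 [-5.32877864  1.93268221 13.97137978]
scale 3
```

View pics/s11.png

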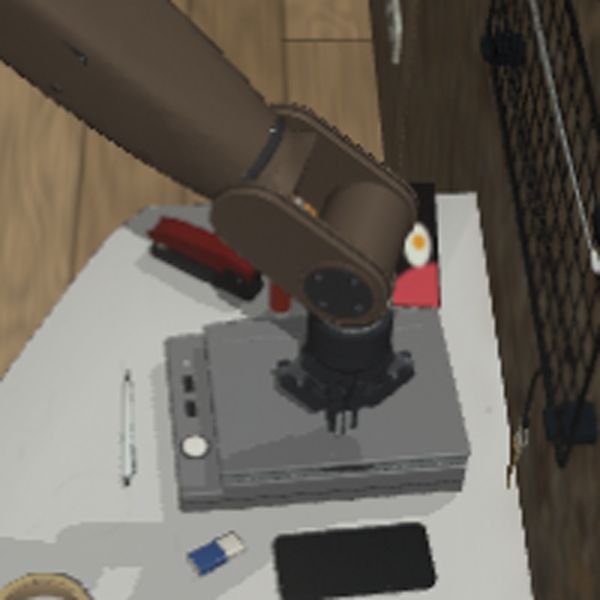

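The lid is shut: the TCP is 22 mm above z = 64 and meets a hard stop at 14 N. That was my 13th picture; the limit was 10, so I'll view no more and use numbers only. I'll lift off, turn back and go above the start key.

Converted, -138 mm is -0.184, 10.7 mm is 0.0143, 90 degrees is 0.75.

send_rows --rows "0 0 0 0 0 -0.04 -1;0 0 0 0 0 -0.08 -1;0 0 0.75 0.0143 -0.184 -0.08 -1;0 0 0.75 0.0143 -0.184 -0.08 -1;0 0 0.75 0.0143 -0.184 -0.08 -1;0 0 0.75 0.0143 -0.184 -0.08 -1;0 0 0.75 0.0143 -0.184 -0.08 -1;0 0 0.75 0.0143 -0.184 -0.08 -1"

```text
time: 21.78
eef_pos: [0.4603, -0.0906, 0.1428]
tcp_rot: [0.965, 0.262, 0.0, 0.0]
contact_force: [-0.5, -0.7, -0.4]
opening: 0.0
finger_force: 0.0
```

Converted, 26 degrees is 0.2167.

send_rows --rows "0 0 0.2167 0 0 0 -1;0 0 0.2167 0 0 0 -1;0 0 0.2167 0 0 0 -1;0 0 0.2167 0 0 0 -1;0 0 0.2167 0 0 0 -1"

```text
time: 22.4
eef_pos: [0.4603, -0.0905, 0.1426]
tcp_rot: [0.999, 0.042, 0.0, 0.0]
contact_force: [1.1, 0.1, -0.0]
opening: 0.001
finger_force: 0.0
```

Run:
```python
from plant import ctrl
import numpy as np
from scipy.spatial.transform import Rotation as R
s=ctrl.get_state(); Q=R.from_quat(s["tcp_rot"]); print(s["eef_pos"],s["tcp_rot"],s["contact_force"])
print("tool shift to tip on key top mm",Q.inv().apply(np.array([.4607,-.0907,.062])-s["eef_pos"])*1e3)
p=ctrl.read_camera("wrist"); E=p["extrinsics"]
for t in ("start_top","scanner_lid"):
    for r in ctrl.look_for(p,t)[:2]: print(t,r["p"],E[:3,:3].T@(np.array(r["position"])-E[:3,3]))
```

```text
[ 0.46032361 -0.09052678  0.14264303] [9.99135501e-01 4.15719452e-02 1.43737271e-04 6.08634932e-05] [ 1.08019472  0.10421304 -0.04411964]
tool shift to tip on key top mm [ 0.33794303  0.19311332 80.64315937]
start_top 0.83 [ 0.46174487 -0.08691404  0.04161674]
scanner_lid 0.96 [ 0.54755141 -0.04591982  0.06281205]
```

Key position agrees with the network to within 4 mm. Descending onto the key.

Converted, 82 mm is 0.1093, 80 mm is 0.1067.

send_rows --rows "0 0 0 0 0 0.0533 -1;0 0 0 0 0 0.0933 -1;0 0 0 0 0 0.104 -1;0 0 0 0 0 0.1067 -1;0 0 0 0 0 0.1093 -1;0 0 0 0 0 0.1093 -1"

```text
time: 23.3
eef_pos: [0.4613, -0.0909, 0.0618]
tcp_rot: [0.999, 0.041, 0.001, 0.001]
contact_force: [0.5, 0.9, 1.2]
opening: -0.001
finger_force: 0.6
```

Converted, 2 mm is 0.0027, 1 mm is 0.0013.

send_rows --rows "0 0 0 0 0 0.0013 -1;0 0 0 0 0 0.0027 -1;0 0 0 0 0 0.0027 -1;0 0 0 0 0 0.0027 -1"

```text
time: 23.8
eef_pos: [0.4613, -0.0909, 0.0592]
tcp_rot: [0.999, 0.041, 0.001, 0.001]
contact_force: [1.8, -1.1, 3.9]
opening: 0.001
finger_force: 1.9
```

Converted, 3 mm is 0.004, 2 mm is 0.0027.

send_rows --rows "0 0 0 0 0 0.0013 -1;0 0 0 0 0 0.0027 -1;0 0 0 0 0 0.004 -1;0 0 0 0 0 0.004 -1"

```text
time: 24.3
eef_pos: [0.4614, -0.091, 0.0586]
tcp_rot: [0.999, 0.041, -0.0, 0.0]
contact_force: [-5.1, 1.5, 21.9]
opening: -0.001
finger_force: 10.9
```

Converted, -180 mm is -0.24, -140 mm is -0.1867.

send_rows --rows "0 0 0 0 0 -0.04 -1;0 0 0 0 0 -0.1067 -1;0 0 0 0 0 -0.1867 -1;0 0 0 0 0 -0.24 -1;0 0 0 0 0 -0.24 -1;0 0 0 0 0 -0.24 -1"

```text
time: 25.05
eef_pos: [0.459, -0.09, 0.2336]
tcp_rot: [0.999, 0.041, -0.002, -0.001]
contact_force: [-0.0, 0.4, -0.3]
opening: -0.003
finger_force: 0.0
```

Run:
```python
from fit import *
from plant import ctrl
s=ctrl.get_state(); print(s["time"],s["eef_pos"],s["contact_force"])
p=ctrl.read_camera("side"); a=pickle.load(open("s9.pkl","rb"))
# bystanders: mean image change at their projected places since before the lid push; lid height from network
for n,X in dict(phone=[.606,-.205,.008],eraser=[.479,-.197,.013],pen=[.39,-.046,.009],tape=[.318,-.274,.025],stapler=[.44,.189,.03],glue=[.542,.125,.09]).items():
    u,v=proj(p,[X])[0].astype(int); d=cv2.absdiff(p["color"],a["color"])[v-8:v+9,u-8:u+9]; print(n,(u,v),d.mean().round(1))
E=p["extrinsics"]
for t in ("scanner_lid","start_top"):
    for r in ctrl.look_for(p,t)[:1]: print(t,r["p"],E[:3,:3].T@(np.array(r["position"])-E[:3,3]))
```

```text
25.05 [ 0.45904888 -0.09000523  0.23360371] [-0.0057089   0.42208591 -0.30305589]
phone (np.int64(316), np.int64(246)) 1.6
eraser (np.int64(271), np.int64(243)) 8.1
pen (np.int64(241), np.int64(201)) 29.5
tape (np.int64(212), np.int64(265)) 10.2
stapler (np.int64(259), np.int64(139)) 39.1
glue (np.int64(291), np.int64(141)) 26.6
scanner_lid 0.65 [ 0.58782373 -0.04877279  0.06345888]
start_top 0.56 [ 0.45665464 -0.09248192  0.04054333]
```

The key hit its stop (22 N at 3 mm travel), and the lid's outer face reads z ≈ 64 mm. The image differences near the pen, stapler and glue stick could be arm shadow or occlusion, and nothing came near them. Handing in.

```bash
python3 -c "
from plant import ctrl;print(ctrl.sign_off())"
```

```text
the job is handed in; nothing more can be done
None
```

The job is handed in, with no verdict returned: brochure measured within about 1.3 mm of snug and square before the lid closed, lid shut to its stop, start key pressed to its stop and released; I viewed 13 pictures, over the limit of 10.

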